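# Check two tube carriers for the dispatch stamp and push the stamped one to the line

### The job

Using only the fingers, and without picking anything up, tip first the left tube carrier (the robot's left) and then the right one towards the robot until it stands on its near side and its underside shows, hold it there a moment, and ease it gently back down onto its base. One of the two has an ink stamp underneath: push that one gently along the bench, away from the robot, until its far edge lies on the black dispatch tape, square to the tape. Leave the other carrier standing where it was, and do not disturb the spray bottle, the slide box or the specimen jar.

Things in the scene. Friction and masses are not known exactly. Their poses are not given: they have to be found in the camera images.
- carrier_a: One of two tube carriers alike in every size; one stands left, one right, only one is stamped underneath. Blue tray 140 mm (x) by 150 mm (y), walls 12 to 62 mm high, 16 fixed capped tubes to 70 mm high in the middle; above it a grip bar between two end plates. 0.45 to 0.7 kg, weight low. Origin: centre of the underside at bench level; x to its far side (away from the robot), y along the bar, z up.
- carrier_b: The other tube carrier, same sizes, origin and axes. Either one stands on two rubber strips 6 mm high along its near and far bottom edges. Pushed low on the near wall (below 55 mm) it slides with 3 to 8 N and does not tip. The left one has y of +0.12 to +0.18 m, the right one -0.12 to -0.18 m.
- carrier_a_bar (a point): Middle of carrier_a's round steel grip bar: 14 mm diameter, along its y, centre 150 mm above the underside and above the tray's middle, 73 mm clear above the tubes, 130 mm free length between upright plates 36 mm wide. Pulled towards the robot with 2 to 4 N it tips the carrier, which does not slide.
- carrier_b_bar (a point): The same point of carrier_b.
- carrier_a_near_edge (a point): Middle of carrier_a's near bottom edge (its x = -70 mm, z = 0); it stays on the bench as the pivot. Below about 70 degrees of tip the carrier leans back towards its base, beyond that it falls on towards its flat near side; a finger on each side of the bar, not squeezing, eases it both ways. It drops hard if let go halfway.
- carrier_b_near_edge (a point): The same point of carrier_b.
- stamp (a point): Centre of the ink stamp: a black ring of 92 mm outer diameter with a cross in it, in the middle of the white underside of whichever carrier is stamped (6 mm above the bench); the other underside is plain white. Out of sight until that carrier is tipped; on its near side it faces away from the robot.
- dispatch_line: the dispatch line: a flat strip of black tape, 25 mm (x) by 560 mm (y), stuck on the bench across and beyond both carriers. Origin: centre of the strip at bench level; its x axis points away from the robot across the strip, y along it.
- spray_bottle: loose green spray bottle with a white trigger head, 76 mm diameter, 191 mm tall, to the left; bystander. Origin: centre of its underside.
- slide_box: loose blue slide box lying flat, 100 x 180 x 38 mm, to the right; bystander. Origin: centre of its underside.
- specimen_jar: loose capped specimen jar, 60 mm diameter, 80 mm tall, to the right; bystander. Origin: centre of its underside.
Things that resemble listed ones, but are neither listed nor needed, are in the scene too. Leave any red or yellow look-alike of the carrier_b alone.

How it is judged:
On the way, in this order (a step that is already met when the one before it is completed fails the run):
1. the left carrier is tipped up onto its near side (75 degrees or more), for 0.3 s (((world y of carrier_a above 0 m and angle between carrier_a's own z axis and vertical above 1.3 rad) or (world y of carrier_b above 0 m and angle between carrier_b's own z axis and vertical above 1.3 rad))), for 0.3 s.
2. then the right carrier is tipped likewise, the left one standing on its base again (((world y of carrier_a below 0 m and angle between carrier_a's own z axis and vertical above 1.3 rad and angle between carrier_b's own z axis and vertical below 0.1 rad) or (world y of carrier_b below 0 m and angle between carrier_b's own z axis and vertical above 1.3 rad and angle between carrier_a's own z axis and vertical below 0.1 rad))), for 0.3 s.
3. then the stamped carrier stands with its far edge on the tape (x of carrier_a in the frame of dispatch_line above -0.09 m and angle between carrier_a's own z axis and vertical below 0.05 rad), for 0.2 s.
At the end, for the whole second after the job is handed in: The stamped carrier stands flat with the middle of its far edge within 20 mm of the tape's centre line (not beyond its ends) and within 10 degrees of square to it; the other carrier stands flat within 50 mm of where it began; both at rest (x of carrier_a in the frame of dispatch_line between -0.09 and -0.05 m and y of carrier_a in the frame of dispatch_line between -0.25 and 0.25 m and angle between the x axis of carrier_a and the x axis of dispatch_line, either way round below 0.17 rad and angle between each of carrier_a, carrier_b's own z axis and vertical below 0.04 rad and distance of carrier_b from where it was at the start of the episode below 0.05 m and linear speed of each of carrier_a, carrier_b below 0.01 m/s); the robot touches nothing.
It fails at once if a carrier's near bottom edge comes more than 20 mm off the bench (lifted, carried or tipped another way), or it is toppled past its near side (beyond 103 degrees) (height (world z) of any of carrier_a_near_edge, carrier_b_near_edge above 0.02 m or angle between any of carrier_a, carrier_b's own z axis and vertical above 1.8 rad).
It fails at once if a carrier drops back instead of being eased down (turns faster than 7 rad/s) (angular speed of any of carrier_a, carrier_b above 7 rad/s).
It fails at once if a carrier is squeezed or shoved by the fingers with more than 30 N (contact force between the fingers and carrier_a above 30 N or contact force between the fingers and carrier_b above 30 N).
It fails at once if a carrier is pressed with the arm or the gripper's body instead of the fingers, over 8 N (contact force between the arm and carrier_a above 8 N or contact force between the arm and carrier_b above 8 N).
It fails at once if the spray bottle, slide box or specimen jar is moved more than 20 mm (distance of any of spray_bottle, slide_box, specimen_jar from where it was at the start of the episode above 0.02 m).
It also fails if it takes over 72 s, if anything falls off the work surface, if the arm or the gripper's body presses on something with over 40 N, if the wrist force passes 120 N, or if a joint passes its speed limit or range.

### The arm

A 6-joint arm with a two-finger parallel gripper is mounted at the origin on the work surface. World frame = base frame: x ahead of the robot, y to its left, z up, the work surface at z = 0. Lengths are in m, angles in rad, forces in N, time in s.
With the tool pointing down it reaches from about 0.35 to 0.975 m from the base axis. Payload 17.4 kg.
Tool frame: the origin (TCP) lies midway between the tips of the shut fingers; the grasp point (between the pads) lies 19 mm behind it; z points along the fingers, y is the direction in which the jaws open and shut (so a half turn about z gives the same grasp; the last joint's range is limited). The gripper opens to 85 mm and grips with 20 to 120 N. Pads are 22 mm wide; open, the fingers measure 114 mm over their backs; the gripper's body (76 mm by 85 mm) begins 54 mm behind the grasp point. The pads swing forward as they close: fully open they stand 13 mm farther back than shut.
Start: joints at [1.272, 0.116, 1.442, -0, 1.584, -0.038], TCP at [0.174, 0.652, 0.231] pointing down, gripper open.
Joint ranges: [-2.83, 2.83], [-0.83, 2.19], [0.07, 2.5], [-1.14, 4.28], [0.01, 3], [-2.97, 2.97]. Speed limits (rad/s): [1.89, 1.89, 2.22, 3.14, 3.14, 3.14].

### API

Orientations are given as a rotation vector (axis times angle).
In Python, from bench import robot gives the robot as it stands.
- The arm moves only by the tool jog_arm, never from a script. Its argument "series" is a list of rows, each a list of 7 numbers: the turn, a rotation vector about the tool's x, y, z in rad, then the shift along the tool's x, y, z in m, then the gripper's target within -1 to 1 (fully open at 1, half-way at 0, shut at -1). A call has 1 to 20 rows; each row shifts and turns the pose as measured when the row begins, along the tool's axes as they then stand; what a row does not reach is not made up. A row lasts 1/10 s, in which the tool goes at most 50 mm and 8.59 degrees, less where a joint would pass 70% of its speed; a pose out of reach is approached as far as the arm can. A call with a gripper value outside its range is refused whole. The fingers move at their own pace and stop on an object; "newtons" is the grip in N (left out, the last holds). Time passes only in rows, so rows that do not move let the fingers close. It gives the time, the measured TCP pose, the force and the opening at its end, in the units of the state.
- robot.get_obs(): the state, without advancing time (a new reading comes with each control period).
- robot.grab_frame(name): name is "side" or "top"; returns a dict with "pixels" (420x560x3 uint8, red, green, blue), "depth" (420x560 float32, m along the optical axis (not along the pixel's ray), 0 where there is no reading), "fx", "fy", "cx", "cy" (pixels), "D" ([k1, k2, p1, p2, k3] as OpenCV has them; the pictures are not rectified), "T" (4x4, takes a point from camera to world coordinates). Camera axes: x right, y down, z forward; pixel columns grow to the right and rows downward; lengths in m; the calibration is good to about 2 mm. A picture is of the moment at which its call begins.
- robot.close_job(): hands the job in, once; it reports no verdict.
Trained networks look in a picture, given as the dict that the camera call returned (one of the last four; its "shot" number tells which), for a name from the list of things; names that differ only in an ending like _2 or _b are one class to them, and where a whole thing is asked for, a point or a joint stands for the part that bears it (a point fixed in the world has none). Each returns a list of dicts, best first, with "conf" (0 to 1); they miss things now and then, are a little off and sometimes report something else, mostly with a low value. They report only what shows in the picture. A call takes as long as a camera call. They do not tell look-alikes from the thing itself.
- robot.search_frame(picture, name): "uv" ([column, row] in pixels, amid what is visible of it).
The state is a dict: "time_s": time; "qpos": joint angles; "joint_velocities": joint speeds; "joint_efforts": joint torques, N m; "tool_pos": TCP position; "tool_rot": TCP orientation; "ft_force": force on the tool from outside, world axes, zero at the start; "ft_torque": the same for the moment, N m; "finger_gap": finger opening in m.
Only numpy, scipy, OpenCV 4.12 (cv2) and the standard library are available. Lean on these libraries where they do the work, as an engineer would, in place of code of your own. Each camera call takes 0.05 s, during which the arm holds its last target.

## Working session

There is one attempt and no reset: what is moved stays moved. The work goes in short steps, Python scripts to look and compute and a tool call to move; the robot and the scene stay as the last step left them, time stands still between calls to the robot, and variables do not carry over. Pictures are saved under pics/ and viewed, and the job is handed in when it is done.

Besides the shell and the picture viewer there is one more tool, called after ">>>" as name(argument=value, ...) on one line, values as JSON. jog_arm: Moves the arm, as the interface text tells. Its arguments: {"type":"object","properties":{"series":{"type":"array"},"newtons":{"type":"number"}},"required":["series"]}

```bash
mkdir -p pics; ls; cat > h.py <<'E'
import numpy as np,cv2
from bench import robot
def save(f,n): cv2.imwrite('pics/'+n,cv2.cvtColor(f['pixels'],cv2.COLOR_RGB2BGR))
def K(f): return np.array([[f['fx'],0,f['cx']],[0,f['fy'],f['cy']],[0,0,1.]])
def ray(f,uv):
    p=cv2.undistortPoints(np.array(uv,float).reshape(-1,1,2),K(f),np.array(f['D'],float)).reshape(-1,2)
    return np.c_[p,np.ones(len(p))]
def onz(f,uv,z):
    r=ray(f,uv);T=np.array(f['T']);d=r@T[:3,:3].T;o=T[:3,3]
    return o+d*((z-o[2])/d[:,2])[:,None]
def cloud(f):
    h,w=f['depth'].shape;v,u=np.mgrid[:h,:w]
    r=ray(f,np.c_[u.ravel(),v.ravel()])*f['depth'].ravel()[:,None]
    T=np.array(f['T']);P=r@T[:3,:3].T+T[:3,3]
    P[f['depth'].ravel()==0]=np.nan
    return P.reshape(h,w,3)
E
python3 - <<'E'
from h import *
for n in('side','top'):
    f=robot.grab_frame(n);save(f,n+'0.png');np.savez('f_'+n+'0.npz',**{k:v for k,v in f.items()})
    print(n,np.round(f['T'],3).tolist())
    for o in['carrier_a','carrier_a_bar','dispatch_line','spray_bottle','slide_box','specimen_jar']:
        print(o,[(np.round(d['uv']).tolist(),round(d['conf'],2)) for d in robot.search_frame(f,o)])
print(robot.get_obs())
E
```

```text
pics
side [[0.907, -0.287, 0.308, 0.233], [-0.421, -0.63, 0.652, -0.732], [0.007, -0.721, -0.693, 0.897], [0.0, 0.0, 0.0, 1.0]]
carrier_a [([178.0, 170.0], 0.92), ([301.0, 263.0], 0.72), ([395.0, 237.0], 0.68), ([247.0, 197.0], 0.67), ([250.0, 388.0], 0.67), ([336.0, 364.0], 0.59)]
carrier_a_bar [([248.0, 188.0], 0.85)]
dispatch_line [([340.0, 235.0], 0.77)]
spray_bottle [([233.0, 137.0], 0.97)]
slide_box [([333.0, 367.0], 0.92)]
specimen_jar [([384.0, 312.0], 0.58)]
top [[-0.02, -0.99, 0.14, 0.36], [-1.0, 0.02, 0.001, 0.003], [-0.004, -0.14, -0.99, 1.601], [0.0, 0.0, 0.0, 1.0]]
carrier_a [([324.0, 207.0], 0.89), ([403.0, 289.0], 0.85), ([331.0, 133.0], 0.72), ([224.0, 219.0], 0.7), ([161.0, 279.0], 0.66)]
carrier_a_bar [([228.0, 220.0], 0.88)]
dispatch_line [([286.0, 164.0], 0.83), ([225.0, 220.0], 0.59)]
spray_bottle [([162.0, 210.0], 0.66)]
slide_box [([405.0, 225.0], 0.87)]
specimen_jar [([385.0, 177.0], 0.66), ([326.0, 208.0], 0.23)]
{'time_s': 0.7, 'qpos': array([ 1.27218248e+00,  1.15981394e-01,  1.44159420e+00,  1.08454190e-05,
        1.58400585e+00, -3.78174662e-02]), 'joint_velocities': array([-0.00016207, -0.00030984, -0.00160529,  0.00011837, -0.00043608,
       -0.00024433]), 'joint_efforts': array([-3.78946934e-03, -7.31529880e+01, -6.32572460e+01, -2.17780766e-04,
        4.76126643e-04,  2.39168344e-05]), 'tool_pos': array([0.17406706, 0.65217443, 0.23131929]), 'tool_rot': array([-4.08496659e-01, -3.11491244e+00, -2.02087180e-05]), 'ft_force': array([ 0.45216727,  0.18044466, -0.44599695]), 'ft_torque': array([-0.0241387 , -0.02993974,  0.01143666]), 'finger_gap': 0.08520034545092983}
```

View pics/side0.png

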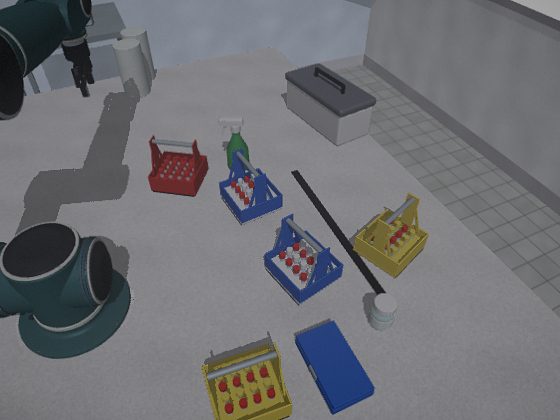

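View pics/top0.png

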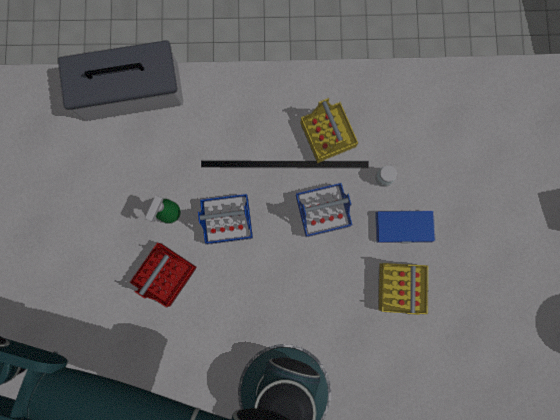

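The side view shows blue carriers at about (250,200) left and (302,262) right; in the top view they are at (225,220) and (324,209). The tape runs along row 164. Red and yellow look-alikes stand nearby.

```bash
cat > m.py <<'E'
from h import *
import sys
def load(n):
    z=np.load('f_'+n+'.npz'); return {k:(z[k] if z[k].ndim else z[k].item()) for k in z.files}
def measure(f,verbose=1):
    P=cloud(f);out=[]
    c=cv2.cvtColor(f['pixels'],cv2.COLOR_RGB2HSV)
    for name,ylo,yhi in(('L',0.05,0.27),('R',-0.27,-0.05)):
        m=(P[...,1]>ylo)&(P[...,1]<yhi)&(P[...,0]>0.35)&(P[...,0]<0.72)
        blue=m&(c[...,0]>105)&(c[...,0]<125)&(c[...,1]>110)
        bar=m&(P[...,2]>0.146)&(P[...,2]<0.165)
        w=blue&(P[...,2]>0.05)&(P[...,2]<0.07)
        r=cv2.minAreaRect((P[w][:,:2]*1000).astype(np.float32))
        print(name,'wall rect',np.round(r[0],1),np.round(r[1],1),round(r[2],1),w.sum())
        g=P[bar]
        rb=cv2.minAreaRect((g[:,:2]*1000).astype(np.float32))
        vx,vy,x0,y0=cv2.fitLine(g[:,:2].astype(np.float32),cv2.DIST_HUBER,0,.01,.01).ravel()
        print(name,'bar',np.round(rb[0],1),np.round(rb[1],1),round(rb[2],1),'dir yaw(deg from y)',round(float(np.degrees(np.arctan2(-vx*np.sign(vy),abs(vy)))),1),'z',np.nanpercentile(g[:,2],[5,50,95]).round(3),bar.sum())
    dark=(c[...,2]<50)&(np.abs(P[...,2])<0.01)&(P[...,0]>0.5)&(P[...,0]<0.85)&(abs(P[...,1])<0.32)
    r=cv2.minAreaRect((P[dark][:,:2]*1000).astype(np.float32)); print('tape',r,dark.sum())
E
python3 - <<'E'
from m import *
for n in('top0','side0'): print(n);measure(load(n))
E
```

```text
top0
L wall rect [542.9 176.8] [140.8 150. ] 6.1 239
L bar [542.1 177.2] [ 35.2 143.2] 6.1 dir yaw(deg from y) 5.8 z [0.149 0.154 0.16 ] 247
R wall rect [ 566.5 -134.8] [140.4 149.9] 12.4 229
R bar [ 565.9 -135.1] [ 34.3 142.3] 12.3 dir yaw(deg from y) 12.4 z [0.148 0.154 0.161] 246
tape ((729.5499267578125, -12.70281982421875), (555.4041137695312, 23.281402587890625), 88.53894805908203) 946
side0
L wall rect [542.7 173. ] [141.5 155.8] 5.1 483
L bar [542.6 173.7] [ 34.8 150.8] 6.3 dir yaw(deg from y) 7.1 z [0.148 0.157 0.163] 261
R wall rect [ 567.2 -140. ] [142.5 151.7] 12.3 627
R bar [ 565.9 -138.9] [ 35.7 144.8] 12.9 dir yaw(deg from y) 13.1 z [0.148 0.157 0.162] 396
tape ((624.3186645507812, -6.683807373046875), (538.3473510742188, 237.1246337890625), 87.97511291503906) 1008
```

```bash
python3 - <<'E'
from m import *
f=load('top0');P=cloud(f);c=cv2.cvtColor(f['pixels'],cv2.COLOR_RGB2HSV)
print(f['fx'],f['cx'],f['D'])
def rep(n,m):
    m=m&(P[...,2]>0.02); 
    for zl,zh in((0.02,.075),(.1,.25)):
        k=m&(P[...,2]>zl)&(P[...,2]<zh)
        if k.sum()>5:
            r=cv2.minAreaRect((P[k][:,:2]*1000).astype(np.float32));print(n,zl,zh,np.round(cv2.boxPoints(r)).tolist(),k.sum())
h=c[...,0];s=c[...,1]
u=np.arange(560)[None,:];v=np.arange(420)[:,None]
def box(a,b,cc,d): return (u>a)&(u<b)&(v>cc)&(v<d)
rep('red',box(125,200,235,312)&((h<8)|(h>172))&(s>120))
rep('yel far',box(290,362,95,165)&(h>18)&(h<35)&(s>120))
rep('yel near',box(370,435,255,320)&(h>18)&(h<35)&(s>120))
rep('spray',box(118,190,190,232))
rep('slide',box(370,440,205,248)); rep('jar',box(365,400,160,190))
for n in('top0','side0'):
    f=load(n);T=f['T']
    p=np.array([.473,.17,.07]);d=T[:3,3]-p;print(n,d/np.linalg.norm(d))
E
```

```text
489.867888834365 279.5772991564449 [0.02848486 0.         0.         0.         0.        ]
red 0.02 0.075 [[271.0, 359.0], [394.0, 275.0], [474.0, 392.0], [351.0, 476.0]] 1906
red 0.1 0.25 [[300.0, 395.0], [416.0, 315.0], [443.0, 355.0], [328.0, 435.0]] 98
yel far 0.02 0.075 [[727.0, -122.0], [778.0, -253.0], [920.0, -198.0], [869.0, -67.0]] 1576
yel far 0.1 0.25 [[747.0, -162.0], [766.0, -210.0], [899.0, -156.0], [879.0, -108.0]] 120
yel near 0.02 0.075 [[236.0, -443.0], [383.0, -453.0], [393.0, -310.0], [246.0, -300.0]] 1620
yel near 0.1 0.25 [[243.0, -397.0], [382.0, -406.0], [386.0, -354.0], [246.0, -345.0]] 91
spray 0.02 0.075 [[523.0, 348.0], [590.0, 318.0], [609.0, 361.0], [543.0, 391.0]] 123
spray 0.1 0.25 [[519.0, 366.0], [587.0, 336.0], [601.0, 369.0], [533.0, 398.0]] 377
slide 0.02 0.075 [[456.0, -488.0], [557.0, -490.0], [561.0, -307.0], [460.0, -305.0]] 1774
jar 0.02 0.075 [[636.0, -354.0], [689.0, -374.0], [708.0, -321.0], [656.0, -302.0]] 154
top0 [-0.0732843  -0.108015    0.99144449]
side0 [-0.1922082  -0.72344399  0.66308732]
```

```bash
cat > p.py <<'E'
from h import *
from scipy.spatial.transform import Rotation as Ro
def Rdown(yawdeg,tilt=0):
    a=np.radians(yawdeg);c,s=np.cos(a),np.sin(a)
    return np.array([[-s,c,0],[c,s,0],[0,0,-1.]])
def state(v=1):
    o=robot.get_obs();R=Ro.from_rotvec(o['tool_rot']).as_matrix()
    yaw=np.degrees(np.arctan2(R[1,1],R[0,1]))
    if v: print('t',round(o['time_s'],2),'pos',np.round(o['tool_pos'],4),'yaw',round(yaw,1),'zdir',np.round(R[:,2],3),'F',np.round(o['ft_force'],2),'gap',round(o['finger_gap'],4),'q',np.round(o['qpos'],2))
    return np.array(o['tool_pos']),R,yaw
def plan(ways,p=None,R=None):
    """ways: list of (pos,yaw,N,grip)"""
    if p is None: p,R,_=state()
    R=R.copy();n=0
    for pos,yaw,N,g in ways:
        R1=Rdown(yaw);pos=np.array(pos,float)
        for i in range(N):
            k=N-i
            rv=Ro.from_matrix(R.T@R1).as_rotvec()/k
            d=R.T@((pos-p)/k)
            row=np.r_[np.round(rv,3),np.round(d,3)]
            print('[%s],'%','.join('%g'%x for x in list(row)+[g])); n+=1
            p=p+R@row[3:];R=R@Ro.from_rotvec(row[:3]).as_matrix()
    print('end',p,n)
    return p,R
E
python3 - <<'E'
from p import *
plan([((.5425,.177,.25),6.0,15,-.1)])
E
```

```text
t 0.7 pos [0.1741 0.6522 0.2313] yaw 75.1 zdir [-0.  0. -1.] F [ 0.45  0.18 -0.45] gap 0.0852 q [ 1.27  0.12  1.44  0.    1.58 -0.04]
[0,-0,0.08,-0.032,-0.024,-0.001,-0.1],
[0,-0,0.08,-0.034,-0.022,-0.001,-0.1],
[0,-0,0.08,-0.035,-0.019,-0.001,-0.1],
[0,-0,0.08,-0.037,-0.016,-0.001,-0.1],
[0,-0,0.08,-0.038,-0.013,-0.001,-0.1],
[0,-0,0.081,-0.039,-0.01,-0.001,-0.1],
[-0,-0,0.08,-0.039,-0.007,-0.001,-0.1],
[-0,-0,0.081,-0.04,-0.004,-0.001,-0.1],
[-0,-0,0.08,-0.04,-0,-0.002,-0.1],
[-0,-0,0.081,-0.04,0.003,-0.001,-0.1],
[-0,-0,0.08,-0.04,0.006,-0.002,-0.1],
[-0,-0,0.081,-0.039,0.009,-0.001,-0.1],
[-0,-0,0.08,-0.038,0.013,-0.002,-0.1],
[-0,-0,0.081,-0.037,0.015,-0.001,-0.1],
[-0,-0,0.08,-0.035,0.018,-0.002,-0.1],
end [0.54198604 0.17708567 0.25031008] 15
```

>>> jog_arm(series=[[0,0,0.08,-0.032,-0.024,-0.001,-0.1],[0,0,0.08,-0.034,-0.022,-0.001,-0.1],[0,0,0.08,-0.035,-0.019,-0.001,-0.1],[0,0,0.08,-0.037,-0.016,-0.001,-0.1],[0,0,0.08,-0.038,-0.013,-0.001,-0.1],[0,0,0.081,-0.039,-0.01,-0.001,-0.1],[0,0,0.08,-0.039,-0.007,-0.001,-0.1],[0,0,0.081,-0.04,-0.004,-0.001,-0.1],[0,0,0.08,-0.04,0,-0.002,-0.1],[0,0,0.081,-0.04,0.003,-0.001,-0.1],[0,0,0.08,-0.04,0.006,-0.002,-0.1],[0,0,0.081,-0.039,0.009,-0.001,-0.1],[0,0,0.08,-0.038,0.013,-0.002,-0.1],[0,0,0.081,-0.037,0.015,-0.001,-0.1],[0,0,0.08,-0.035,0.018,-0.002,-0.1],[0,0,0,0,0,0,-0.1]], newtons=20)

```text
time_s: 2.3
tool_pos: [0.544, 0.1503, 0.2519]
tool_rot: [2.155, 2.283, 0.006]
ft_force: [-0.5, -0.3, -0.3]
finger_gap: 0.0383
```

```bash
python3 - <<'E'
from p import *
plan([((.5425,.177,.132),6.0,7,-.3)])
E
```

```text
t 2.3 pos [0.544  0.1503 0.2519] yaw 3.3 zdir [ 0.004  0.001 -1.   ] F [-0.48 -0.31 -0.33] gap 0.0383 q [ 0.22 -0.13  1.66  0.    1.61  0.17]
[0.001,-0,-0.007,0.004,-0,0.017,-0.3],
[0.001,-0,-0.007,0.004,-0,0.017,-0.3],
[0,-0,-0.007,0.004,0,0.017,-0.3],
[0.001,-0,-0.007,0.004,0,0.017,-0.3],
[0,-0,-0.006,0.004,0,0.017,-0.3],
[0.001,-0,-0.007,0.003,0,0.017,-0.3],
[0,-0.001,-0.006,0.004,0,0.018,-0.3],
end [0.54208348 0.17735296 0.13190064] 7
```

>>> jog_arm(series=[[0.002,0,-0.025,0.014,0,0,-0.1],[0.002,0,-0.022,0.012,0,0,-0.1],[0,0,0,0,0,0,-0.1]])

```text
time_s: 2.6
tool_pos: [0.5418, 0.1783, 0.2519]
tool_rot: [-2.097, -2.337, -0.001]
ft_force: [-0.1, -0.6, 0.4]
finger_gap: 0.0383
```

```bash
python3 - <<'E'
from p import *
plan([((.5425,.177,.132),6.0,8,-.2)])
E
```

```text
t 2.6 pos [0.5418 0.1783 0.2519] yaw 6.2 zdir [-0.001  0.001 -1.   ] F [-0.07 -0.62  0.4 ] gap 0.0383 q [ 0.27 -0.12  1.64  0.    1.62  0.16]
[-0,-0,0,-0,0,0.015,-0.2],
[-0,-0,0,-0,0,0.015,-0.2],
[-0,-0,0.001,-0,0,0.015,-0.2],
[-0,-0,0,-0,0,0.015,-0.2],
[-0,-0,0.001,-0,0,0.015,-0.2],
[-0,-0,0,-0.001,0,0.015,-0.2],
[-0,-0.001,0.001,-0,0,0.015,-0.2],
[-0,-0,0,-0.001,0.001,0.015,-0.2],
end [0.54290731 0.17657881 0.13188024] 8
```

>>> jog_arm(series=[[0,0,0,0,0,0.015,-0.1],[0,0,0,0,0,0.015,-0.1],[0,0,0,0,0,0.015,-0.1],[0,0,0,0,0,0.015,-0.1],[0,0,0,0,0,0.015,-0.1],[0,0,0,0,0,0.015,-0.1],[0,0,0,-0.001,0,0.015,-0.2],[0,0,0,0,0.001,0.013,-0.35],[0,0,0,0,0,0,-0.42],[0,0,0,0,0,0,-0.42]])

```text
time_s: 3.6
tool_pos: [0.5405, 0.1791, 0.1206]
tool_rot: [-2.091, -2.34, 0.004]
ft_force: [1.0, -0.6, 0.3]
finger_gap: 0.0244
```

```bash
python3 - <<'E'
from p import *
state()
f=robot.grab_frame('side');save(f,'side1.png')
E
```

```text
t 3.6 pos [0.5405 0.1791 0.1206] yaw 6.4 zdir [-0.004  0.    -1.   ] F [ 1.   -0.56  0.27] gap 0.0244 q [ 0.27 -0.06  1.8   0.    1.4   0.16]
```

View pics/side1.png

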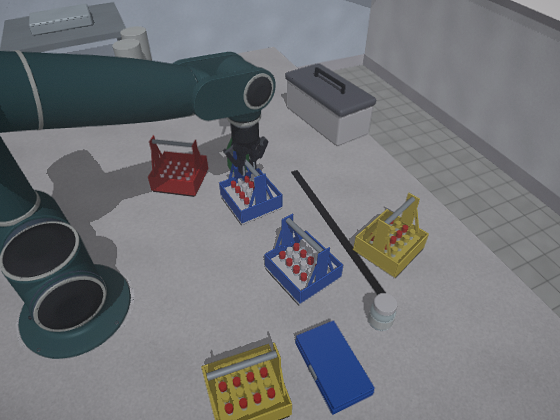

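The fingers straddle the left bar near (250,160). I'm starting the tip gently.

>>> jog_arm(series=[[0,0,0,0,-0.006,-0.005,-0.42],[0,0,0,0,-0.01,-0.005,-0.42],[0,0,0,0,-0.012,-0.004,-0.42],[0,0,0,0,-0.012,-0.003,-0.42],[0,0,0,0,-0.012,-0.002,-0.42],[0,0,0,0,-0.01,0,-0.42],[0,0,0,0,-0.006,0,-0.42],[0,0,0,0,0,0,-0.42]])

```text
time_s: 4.45
tool_pos: [0.4692, 0.1713, 0.1472]
tool_rot: [2.092, 2.341, 0.009]
ft_force: [2.9, 0.0, -1.5]
finger_gap: 0.025
```

```bash
python3 - <<'E'
from p import *
p,R,y=state()
d=p-[.4729,.1696,0];a=np.radians(6.1);print('s',d[:2]@[np.cos(a),np.sin(a)],'lat',d[:2]@[-np.sin(a),np.cos(a)])
E
```

```text
t 4.45 pos [0.4692 0.1713 0.1472] yaw 6.4 zdir [ 0.006  0.003 -1.   ] F [ 2.93  0.04 -1.45] gap 0.025 q [ 0.3  -0.24  1.92  0.    1.46  0.19]
s -0.0035043275451757277 lat 0.002133459854073751
```

>>> jog_arm(series=[[0,0,0,0,-0.008,0,-0.42],[0,0,0,0,-0.012,0.001,-0.42],[0,0,0,0,-0.012,0.002,-0.42],[0,0,0,0,-0.012,0.003,-0.42],[0,0,0,0,-0.012,0.004,-0.42],[0,0,0,0,-0.01,0.006,-0.42],[0,0,0,0,-0.006,0.004,-0.42],[0,0,0,0,0,0,-0.42]])

```text
time_s: 5.25
tool_pos: [0.3911, 0.1626, 0.1245]
tool_rot: [2.092, 2.341, 0.009]
ft_force: [2.0, -0.1, 0.6]
finger_gap: 0.025
```

```bash
cat >> p.py <<'E'
def sl(px=.4729,py=.1696,yaw=6.1):
    p,R,y=state()
    d=p-[px,py,0];a=np.radians(yaw);print('s',d[:2]@[np.cos(a),np.sin(a)],'lat',d[:2]@[-np.sin(a),np.cos(a)])
E
python3 - <<'E'
from p import *
sl()
E
```

```text
t 5.25 pos [0.3911 0.1626 0.1245] yaw 6.4 zdir [ 0.005  0.003 -1.   ] F [ 2.03 -0.08  0.63] gap 0.025 q [ 0.33 -0.42  2.09  0.    1.46  0.22]
s -0.08203652593101668 lat 0.0016786168071137061
```

>>> jog_arm(series=[[0,0,0,0,-0.006,0.004,-0.42],[0,0,0,0,-0.009,0.007,-0.42],[0,0,0,0,-0.009,0.008,-0.42],[0,0,0,0,-0.008,0.008,-0.42],[0,0,0,0,-0.007,0.008,-0.42],[0,0,0,0,-0.005,0.006,-0.42],[0,0,0,0,0,0,-0.42]])

```text
time_s: 5.95
tool_pos: [0.3432, 0.1571, 0.0785]
tool_rot: [2.093, 2.342, 0.005]
ft_force: [-4.4, -0.4, 3.3]
finger_gap: 0.0247
```

```bash
python3 - <<'E'
from p import *
sl()
E
```

```text
t 5.95 pos [0.3432 0.1571 0.0785] yaw 6.4 zdir [ 0.003  0.002 -1.   ] F [-4.42 -0.4   3.34] gap 0.0247 q [ 0.36 -0.52  2.23  0.    1.42  0.25]
s -0.1302904981633382 lat 0.0013568848814416955
```

>>> jog_arm(series=[[0,0,0,0,-0.003,0.005,-0.42],[0,0,0,0,-0.003,0.005,-0.42],[0,0,0,0,0,0,-0.42],[0,0,0,0,0,0,-0.42],[0,0,0,0,0,0,-0.42]])

```text
time_s: 6.45
tool_pos: [0.3366, 0.1564, 0.0678]
tool_rot: [2.093, 2.343, 0.004]
ft_force: [-3.2, -0.2, 1.2]
finger_gap: 0.0249
```

```bash
python3 - <<'E'
from p import *
sl()
for n in('side','top'):
    f=robot.grab_frame(n);save(f,n+'2.png');np.savez('f_'+n+'2.npz',**f)
    print(n,[(np.round(d['uv']).tolist(),round(d['conf'],2)) for d in robot.search_frame(f,'stamp')])
E
```

```text
t 6.45 pos [0.3366 0.1564 0.0678] yaw 6.4 zdir [ 0.002  0.002 -1.   ] F [-3.21 -0.22  1.16] gap 0.0249 q [ 0.37 -0.52  2.25  0.    1.41  0.25]
s -0.13688676770024003 lat 0.0013576120900404855
side [([219.0, 199.0], 0.94)]
top [([227.0, 249.0], 0.57)]
```

View pics/side2.png

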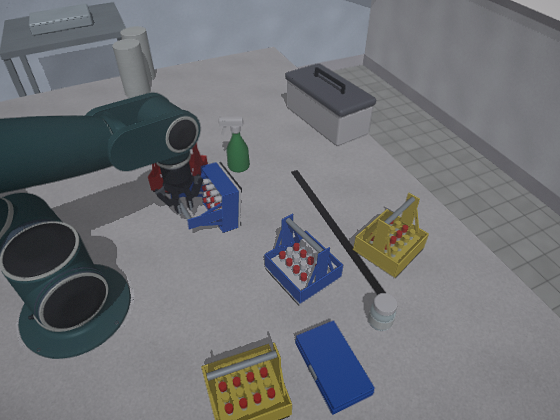

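View pics/top2.png

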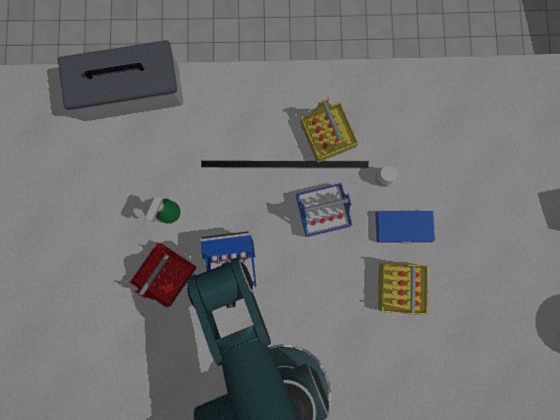

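```bash
python3 - <<'E'
import cv2,numpy as np
a=cv2.imread('pics/side2.png')[140:250,150:270];b=cv2.imread('pics/top2.png')[215:300,180:280]
cv2.imwrite('pics/z2.png',np.hstack([cv2.resize(a,(400,367),interpolation=cv2.INTER_CUBIC),cv2.resize(b,(400,367),interpolation=cv2.INTER_CUBIC)]))
from h import *
for n,uv in(('side',(219,199)),('top',(227,249))):
    from m import load
    f=load(n+'2');P=cloud(f);print(n,P[uv[1],uv[0]])
E
```

```text
side [0.43125206 0.11156818 0.11331473]
top [0.44135835 0.16355186 0.13915504]
```

View pics/z2.png

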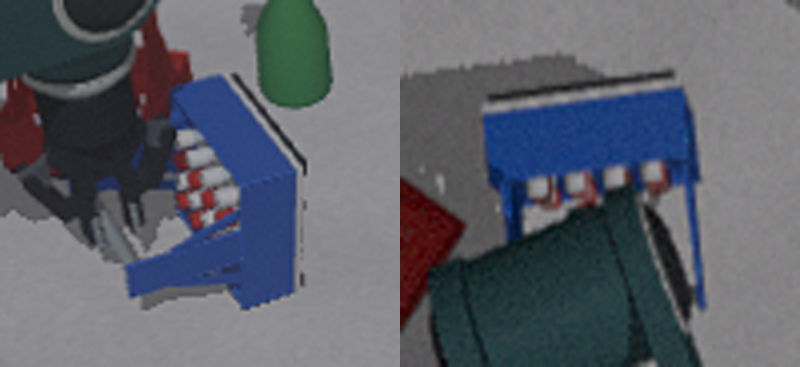

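The underside is hidden in both views at this angle: only the blue far wall and strip edges show, so the "stamp" hit is just the carrier itself. I'm easing the left one back now. I'll look at the underside with the right carrier, which has room to be turned while lying on its side.

>>> jog_arm(series=[[0,0,0,0,0.004,-0.006,-0.42],[0,0,0,0,0.006,-0.009,-0.42],[0,0,0,0,0.007,-0.009,-0.42],[0,0,0,0,0.008,-0.009,-0.42],[0,0,0,0,0.008,-0.007,-0.42],[0,0,0,0,0.008,-0.006,-0.42],[0,0,0,0,0.006,-0.004,-0.42],[0,0,0,0,0.004,-0.002,-0.42],[0,0,0,0,0,0,-0.42]])

```text
time_s: 7.55
tool_pos: [0.3922, 0.1626, 0.1242]
tool_rot: [2.093, 2.342, 0.007]
ft_force: [-0.1, 1.0, 0.8]
finger_gap: 0.0244
```

```bash
python3 - <<'E'
from p import *
sl()
E
```

```text
t 7.55 pos [0.3922 0.1626 0.1242] yaw 6.4 zdir [ 0.004  0.002 -1.   ] F [-0.07  0.96  0.76] gap 0.0244 q [ 0.33 -0.42  2.09  0.    1.46  0.22]
s -0.08094903993109416 lat 0.0016077278718788484
```

>>> jog_arm(series=[[0,0,0,0,0.007,-0.004,-0.42],[0,0,0,0,0.01,-0.004,-0.42],[0,0,0,0,0.011,-0.004,-0.42],[0,0,0,0,0.011,-0.003,-0.42],[0,0,0,0,0.011,-0.002,-0.42],[0,0,0,0,0.011,-0.001,-0.42],[0,0,0,0,0.008,0,-0.42],[0,0,0,0,0.003,0,-0.42],[0,0,0,0,0,0,-0.42]])

```text
time_s: 8.45
tool_pos: [0.4707, 0.1713, 0.1429]
tool_rot: [2.093, 2.342, 0.005]
ft_force: [2.9, 0.6, 1.5]
finger_gap: 0.0246
```

```bash
python3 - <<'E'
from p import *
sl()
E
```

```text
t 8.45 pos [0.4707 0.1713 0.1429] yaw 6.4 zdir [ 0.003  0.002 -1.   ] F [2.89 0.59 1.47] gap 0.0246 q [ 0.3  -0.24  1.92  0.    1.45  0.19]
s -0.002057285288830771 lat 0.0019061846635814782
```

>>> jog_arm(series=[[0,0,0,0,0.006,0,-0.42],[0,0,0,0,0.009,0,-0.42],[0,0,0,0,0.009,0.001,-0.42],[0,0,0,0,0.009,0.001,-0.42],[0,0,0,0,0.008,0.002,-0.42],[0,0,0,0,0.007,0.003,-0.42],[0,0,0,0,0.006,0.003,-0.42],[0,0,0,0,0.004,0.002,-0.42],[0,0,0,0,0.003,0.001,-0.42],[0,0,0,0,0,0,-0.42]])

```text
time_s: 9.45
tool_pos: [0.537, 0.1788, 0.1289]
tool_rot: [2.093, 2.341, 0.007]
ft_force: [2.9, 0.4, 1.3]
finger_gap: 0.0247
```

```bash
python3 - <<'E'
from p import *
sl()
E
```

```text
t 9.45 pos [0.537  0.1788 0.1289] yaw 6.4 zdir [ 0.004  0.002 -1.   ] F [2.87 0.42 1.28] gap 0.0247 q [ 0.28 -0.08  1.81  0.    1.41  0.16]
s 0.06472981803094184 lat 0.0022885557893358513
```

Nearly down, so I'm easing the last few mm, then opening and lifting off.

>>> jog_arm(series=[[0,0,0,0,0.003,0,-0.42],[0,0,0,0,0.003,0,-0.42],[0,0,0,0,0,0,-0.42],[0,0,0,0,0,0,-0.3],[0,0,0,0,0,0,-0.2],[0,0,0,0,0,-0.01,-0.1],[0,0,0,0,0,-0.02,-0.1],[0,0,0,0,0,-0.03,-0.1],[0,0,0,0,0,-0.025,-0.1],[0,0,0,0,0,-0.015,-0.1],[0,0,0,0,0,0,-0.1]])

```text
time_s: 10.55
tool_pos: [0.5411, 0.1791, 0.235]
tool_rot: [-2.093, -2.343, -0.004]
ft_force: [-0.0, 0.5, -0.0]
finger_gap: 0.0383
```

```bash
python3 - <<'E'
from p import *
sl()
plan([((.5665,-.135,.25),12.4,13,-.1)])
E
```

```text
t 10.55 pos [0.5411 0.1791 0.235 ] yaw 6.4 zdir [ 0.001  0.002 -1.   ] F [-0.04  0.55 -0.02] gap 0.0383 q [ 0.27 -0.12  1.67  0.    1.59  0.16]
s 0.0687855469546813 lat 0.0022040964028658358
t 10.55 pos [0.5411 0.1791 0.235 ] yaw 6.4 zdir [ 0.001  0.002 -1.   ] F [-0.04  0.55 -0.02] gap 0.0383 q [ 0.27 -0.12  1.67  0.    1.59  0.16]
[0,-0,-0.008,-0.024,-0.001,-0.001,-0.1],
[0,-0,-0.008,-0.024,-0.001,-0.001,-0.1],
[0,-0,-0.008,-0.024,-0.001,-0.001,-0.1],
[0,-0,-0.008,-0.024,-0.001,-0.001,-0.1],
[0,-0,-0.008,-0.024,-0.002,-0.001,-0.1],
[0,-0,-0.008,-0.024,-0.002,-0.001,-0.1],
[0,-0,-0.008,-0.024,-0.002,-0.001,-0.1],
[0,-0,-0.008,-0.024,-0.002,-0.001,-0.1],
[0,-0,-0.008,-0.024,-0.002,-0.002,-0.1],
[0,-0,-0.008,-0.025,-0.002,-0.001,-0.1],
[0.001,-0.001,-0.008,-0.024,-0.003,-0.002,-0.1],
[0,-0,-0.008,-0.025,-0.003,-0.001,-0.1],
[0.001,-0.001,-0.008,-0.024,-0.003,-0.002,-0.1],
end [ 0.56663653 -0.1349941   0.25049926] 13
```

>>> jog_arm(series=[[0,0,-0.008,-0.014,0,-0.006,-0.1],[0,0,-0.008,-0.025,-0.001,-0.004,-0.1],[0,0,-0.008,-0.026,-0.001,-0.002,-0.1],[0,0,-0.008,-0.026,-0.002,0,-0.1],[0,0,-0.008,-0.026,-0.002,0,-0.1],[0,0,-0.008,-0.026,-0.002,0,-0.1],[0,0,-0.008,-0.026,-0.002,0,-0.1],[0,0,-0.008,-0.026,-0.002,0,-0.1],[0,0,-0.008,-0.026,-0.002,0,-0.1],[0,0,-0.008,-0.026,-0.003,0,-0.1],[0,0,-0.008,-0.024,-0.003,0,-0.1],[0,0,-0.006,-0.016,-0.003,0,-0.1],[0,0,-0.004,-0.006,0,0,-0.1],[0,0,0,0,0,0,-0.1]])

```text
time_s: 11.95
tool_pos: [0.562, -0.1246, 0.2309]
tool_rot: [-1.96, -2.437, 0.01]
ft_force: [0.1, -0.1, 0.5]
finger_gap: 0.0385
```

```bash
python3 - <<'E'
from p import *
from m import *
f=robot.grab_frame('top');save(f,'top3.png');np.savez('f_top3.npz',**f);measure(f)
plan([((.5665,-.135,.14),12.4,8,-.1)])
E
```

```text
L wall rect [543.3 176.3] [141.1 149.3] 6.1 239
L bar [543.  176.5] [ 34.  141.5] 6.3 dir yaw(deg from y) 5.9 z [0.148 0.154 0.162] 245
R wall rect [ 546.7 -119.4] [177.3 103.1] 69.6 77
R bar [558.6 -99.9] [13.6 43.8] 10.6 dir yaw(deg from y) 9.7 z [0.149 0.154 0.159] 62
tape ((730.0659790039062, -12.2744140625), (555.7379150390625, 21.873537063598633), 88.51384735107422) 658
t 12.0 pos [ 0.562  -0.1242  0.2309] yaw 12.4 zdir [-0.015  0.004 -1.   ] F [ 0.31 -0.31 -0.17] gap 0.0381 q [-0.26 -0.09  1.65 -0.    1.6  -0.48]
[-0.002,-0.001,0,-0.002,0,0.011,-0.1],
[-0.002,-0.001,0,-0.001,0,0.011,-0.1],
[-0.002,-0.001,0,-0.001,0.001,0.011,-0.1],
[-0.002,-0.001,0,-0.002,0,0.012,-0.1],
[-0.001,-0.001,0,-0.001,0,0.011,-0.1],
[-0.002,-0.001,0,-0.002,0.001,0.012,-0.1],
[-0.001,-0,0,-0.001,0,0.011,-0.1],
[-0.002,-0.001,0,-0.002,0.001,0.012,-0.1],
end [ 0.56682496 -0.13512085  0.13986491] 8
```

>>> jog_arm(series=[[-0.004,-0.002,0,-0.004,0.001,0.008,-0.1],[-0.003,-0.001,0,-0.004,0.001,0.013,-0.1],[-0.003,-0.001,0,-0.002,0.001,0.014,-0.1],[-0.002,0,0,-0.001,0,0.014,-0.1],[0,0,0,0,0,0.014,-0.1],[0,0,0,0,0,0.013,-0.1],[0,0,0,0,0,0.01,-0.2],[0,0,0,0,0,0.005,-0.35],[0,0,0,0,0,0,-0.42],[0,0,0,0,0,0,-0.42]])

```text
time_s: 13.0
tool_pos: [0.5665, -0.1317, 0.1294]
tool_rot: [-1.962, -2.447, -0.001]
ft_force: [0.2, -0.9, 1.1]
finger_gap: 0.025
```

```bash
python3 - <<'E'
from p import *
sl(.4981,-.150,12.4)
E
```

```text
t 13.0 pos [ 0.5665 -0.1317  0.1294] yaw 12.6 zdir [-0.004  0.003 -1.   ] F [ 0.23 -0.88  1.12] gap 0.025 q [-0.27 -0.04  1.77  0.    1.42 -0.49]
s 0.0707464657524592 lat 0.0031472159681832875
```

Straddling the right bar, so I'm tipping it with the same profile.

>>> jog_arm(series=[[0,0,0,0,-0.006,-0.003,-0.42],[0,0,0,0,-0.01,-0.004,-0.42],[0,0,0,0,-0.012,-0.003,-0.42],[0,0,0,0,-0.012,-0.002,-0.42],[0,0,0,0,-0.012,-0.001,-0.42],[0,0,0,0,-0.01,0,-0.42],[0,0,0,0,-0.006,0,-0.42],[0,0,0,0,0,0,-0.42]])

```text
time_s: 13.8
tool_pos: [0.4952, -0.1482, 0.1474]
tool_rot: [1.965, 2.449, 0.006]
ft_force: [1.9, -0.2, 0.8]
finger_gap: 0.0248
```

```bash
python3 - <<'E'
from p import *
sl(.4981,-.150,12.4)
E
```

```text
t 13.8 pos [ 0.4952 -0.1482  0.1474] yaw 12.5 zdir [ 0.003  0.002 -1.   ] F [ 1.86 -0.21  0.82] gap 0.0248 q [-0.34 -0.2   1.88  0.    1.45 -0.56]
s -0.0024506220671387784 lat 0.0023829209097599694
```

>>> jog_arm(series=[[0,0,0,0,-0.008,0,-0.42],[0,0,0,0,-0.012,0.001,-0.42],[0,0,0,0,-0.012,0.002,-0.42],[0,0,0,0,-0.012,0.003,-0.42],[0,0,0,0,-0.012,0.004,-0.42],[0,0,0,0,-0.01,0.006,-0.42],[0,0,0,0,-0.006,0.004,-0.42],[0,0,0,0,0,0,-0.42]])

```text
time_s: 14.6
tool_pos: [0.4177, -0.165, 0.1237]
tool_rot: [-1.965, -2.449, -0.004]
ft_force: [1.4, 1.0, -0.8]
finger_gap: 0.0247
```

>>> jog_arm(series=[[0,0,0,0,-0.006,0.004,-0.42],[0,0,0,0,-0.009,0.007,-0.42],[0,0,0,0,-0.009,0.008,-0.42],[0,0,0,0,-0.008,0.008,-0.42],[0,0,0,0,-0.007,0.008,-0.42],[0,0,0,0,-0.005,0.006,-0.42],[0,0,0,0,-0.003,0.005,-0.42],[0,0,0,0,-0.003,0.005,-0.42],[0,0,0,0,0,0,-0.42],[0,0,0,0,0,0,-0.42],[0,0,0,0,0,0,-0.42],[0,0,0,0,0,0,-0.42],[0,0,0,0,0,0,-0.42]])

```text
time_s: 15.9
tool_pos: [0.3645, -0.1765, 0.0677]
tool_rot: [-1.964, -2.448, -0.002]
ft_force: [-3.1, -0.1, 1.2]
finger_gap: 0.025
```

```bash
python3 - <<'E'
from p import *
sl(.4981,-.150,12.4)
for n in('side','top'):
    f=robot.grab_frame(n);save(f,n+'4.png');np.savez('f_'+n+'4.npz',**f)
    print(n,[(np.round(d['uv']).tolist(),round(d['conf'],2)) for d in robot.search_frame(f,'stamp')])
E
```

```text
t 15.9 pos [ 0.3645 -0.1765  0.0677] yaw 12.5 zdir [-0.002  0.003 -1.   ] F [-3.1  -0.07  1.23] gap 0.025 q [-0.52 -0.42  2.19  0.    1.38 -0.73]
s -0.1362161880468837 lat 0.0028033806259798737
side [([263.0, 193.0], 0.77)]
top [([224.0, 220.0], 0.72)]
```

View pics/side4.png

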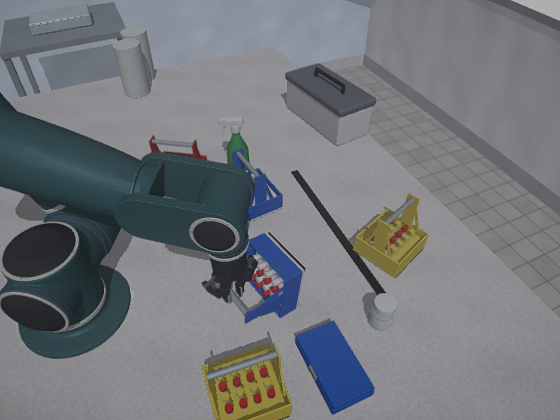

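Only the side of the right carrier shows at (280,270), not its underside. I'll lay it fully on its near side, then swing it with a finger on the end plate so the underside faces the side camera.

>>> jog_arm(series=[[0,0,0,0,-0.003,0.003,-0.42],[0,0,0,0,-0.003,0.003,-0.42],[0,0,0,0,-0.002,0.002,-0.42],[0,0,0,0,-0.001,0,-0.42],[0,0,0,0,0,0,-0.2],[0,0,0,0,0,0,0],[0,0,0,0.008,0,0,0],[0,0,0,0.012,0,0,0],[0,0,0,0.012,0,0,0],[0,0,0,0.008,0,0,0],[0,0,0,0.002,0,0,0],[0,0,0,0,0,0,0]])

```text
time_s: 17.3
tool_pos: [0.3454, -0.1332, 0.0592]
tool_rot: [-1.964, -2.451, -0.004]
ft_force: [-0.3, -0.4, 0.4]
finger_gap: 0.0425
```

```bash
python3 - <<'E'
from p import *
sl(.4981,-.150,12.4)
f=robot.grab_frame('top');save(f,'top5.png')
E
```

```text
t 17.3 pos [ 0.3454 -0.1332  0.0592] yaw 12.6 zdir [ 0.001  0.003 -1.   ] F [-0.25 -0.36  0.43] gap 0.0425 q [-0.44 -0.52  2.26  0.    1.4  -0.66]
s -0.1455773020762856 lat 0.04920303900851546
```

View pics/top5.png

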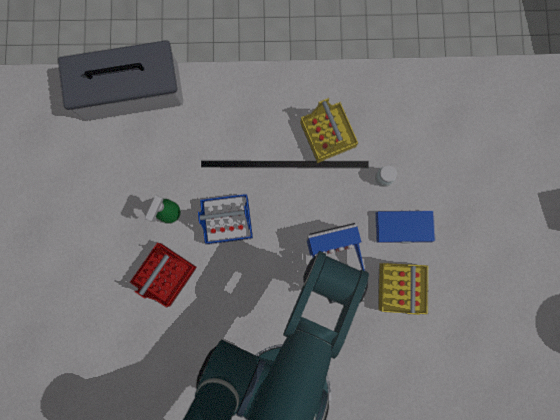

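>>> jog_arm(series=[[0,0,0.02,0.006,0.001,0,0],[0,0,0.04,0.007,0.002,0,0],[0,0,0.05,0.007,0.003,0,0],[0,0,0.05,0.007,0.003,0,0],[0,0,0.05,0.007,0.003,0,0],[0,0,0.05,0.007,0.003,0,0],[0,0,0.05,0.007,0.003,0,0],[0,0,0.05,0.007,0.003,0,0],[0,0,0.04,0.006,0.002,0,0],[0,0,0,0,0,0,0]])

```text
time_s: 18.35
tool_pos: [0.3665, -0.0731, 0.0594]
tool_rot: [-2.432, -1.988, 0.001]
ft_force: [0.1, -1.1, -0.3]
finger_gap: 0.0425
```

```bash
python3 - <<'E'
from p import *
state()
f=robot.grab_frame('top');save(f,'top6.png')
f=robot.grab_frame('side');save(f,'side6.png')
E
```

```text
t 18.35 pos [ 0.3665 -0.0731  0.0594] yaw -11.5 zdir [-0.001 -0.    -1.   ] F [ 0.07 -1.06 -0.33] gap 0.0425 q [-0.27 -0.51  2.26 -0.    1.39 -0.06]
```

View pics/top6.png

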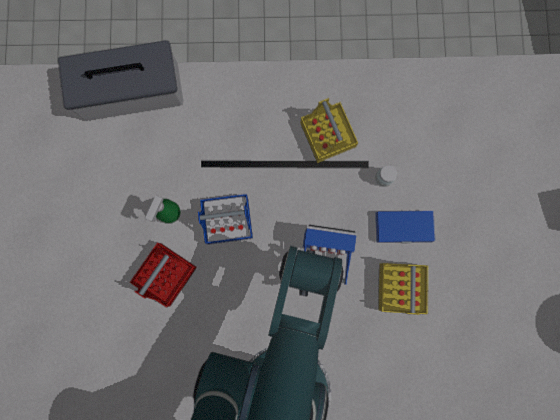

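View pics/side6.png

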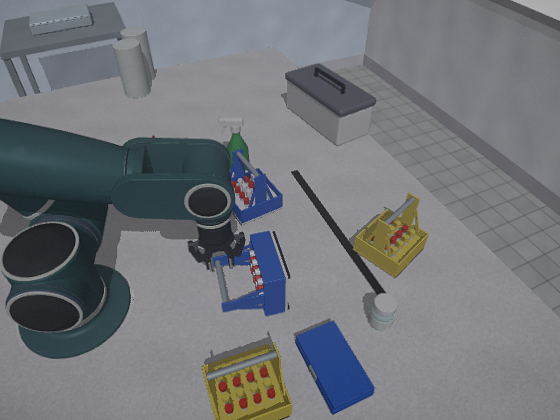

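The carrier swings cleanly and is now at about -8° yaw. I'm continuing.

>>> jog_arm(series=[[0,0,0.03,0.006,0.002,0,0],[0,0,0.045,0.007,0.003,0,0],[0,0,0.05,0.008,0.003,0,0],[0,0,0.05,0.008,0.003,0,0],[0,0,0.05,0.008,0.003,0,0],[0,0,0.05,0.008,0.003,0,0],[0,0,0.05,0.008,0.003,0,0],[0,0,0.05,0.008,0.003,0,0],[0,0,0.05,0.008,0.003,0,0],[0,0,0.05,0.008,0.003,0,0],[0,0,0.04,0.007,0.002,0,0],[0,0,0,0,0,0,0]])

```text
time_s: 19.65
tool_pos: [0.4302, -0.0149, 0.0592]
tool_rot: [2.863, 1.287, -0.006]
ft_force: [0.7, -0.1, 0.0]
finger_gap: 0.0426
```

```bash
python3 - <<'E'
from p import *
state()
f=robot.grab_frame('top');save(f,'top7.png')
f=robot.grab_frame('side');save(f,'side7.png');np.savez('f_side7.npz',**f)
a=f['pixels'][210:330,190:320];cv2.imwrite('pics/z7.png',cv2.cvtColor(cv2.resize(a,(650,600),interpolation=cv2.INTER_CUBIC),cv2.COLOR_RGB2BGR))
E
```

```text
t 19.65 pos [ 0.4302 -0.0149  0.0592] yaw -41.6 zdir [-0.002 -0.004 -1.   ] F [ 0.68 -0.05  0.01] gap 0.0426 q [-0.09 -0.34  2.15 -0.    1.34  0.64]
```

View pics/top7.png

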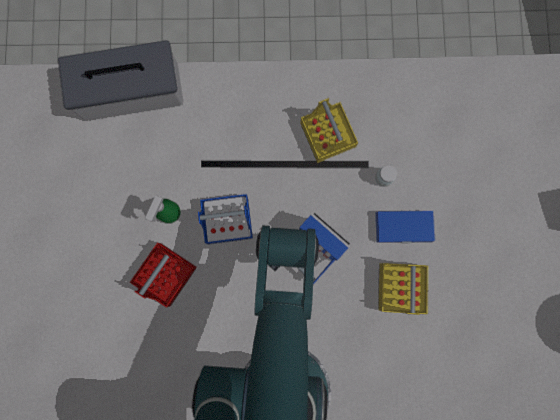

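View pics/z7.png

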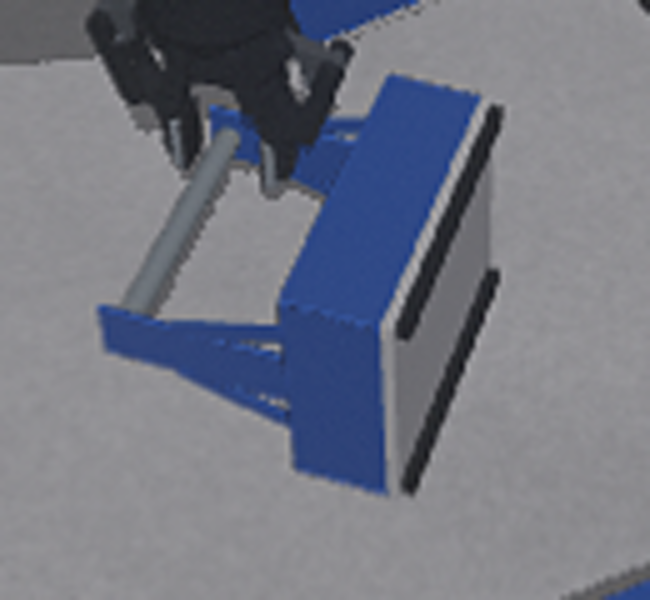

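The underside, at about (470,270) in the zoom, is plain white between the two black strips with no ring. So the right carrier is unstamped and the left one has the stamp. I'll measure the right one's pose, swing it back and stand it up.

```bash
cat > ly.py <<'E'
from p import *
def lying(f):
    P=cloud(f);c=cv2.cvtColor(f['pixels'],cv2.COLOR_RGB2HSV)
    m=(c[...,0]>105)&(c[...,0]<125)&(c[...,1]>110)&(P[...,2]>.13)&(P[...,2]<.15)&(P[...,1]<.06)&(P[...,1]>-.3)&(P[...,0]<.65)
    r=cv2.minAreaRect((P[m][:,:2]*1000).astype(np.float32));b=cv2.boxPoints(r)
    e=[(b[(i+1)%4]-b[i]) for i in range(4)];L=max(e,key=np.linalg.norm);L=L*np.sign(L[1]);yaw=np.arctan2(-L[0],L[1])
    ctr=np.array(r[0]);u=np.array([np.cos(yaw),np.sin(yaw)])
    q=P[m][:,:2]*1000-ctr; fr=(q@u).max(); 
    piv=ctr+u*(fr+12); print('rect',np.round(r[0],1),np.round(r[1],1),'yaw',np.degrees(yaw).round(1),'pivot',piv.round(1),'stand centre',(piv+70*u).round(1),m.sum())
    return piv/1000,np.degrees(yaw)
E
python3 - <<'E'
from ly import *
f=robot.grab_frame('top');piv,yaw=lying(f)
sl(piv[0],piv[1],yaw)
f=robot.grab_frame('side');piv,yaw=lying(f)
E
```

```text
rect [ 471.  -124.4] [147.8  49.3] yaw -43.0 pivot [ 497.8 -149.4] stand centre [ 549.  -197.1] 717
t 19.8 pos [ 0.4296 -0.0151  0.0592] yaw -41.5 zdir [-0.002 -0.004 -1.   ] F [-0.21  0.38 -0.  ] gap 0.0425 q [-0.09 -0.34  2.15 -0.    1.34  0.63]
s -0.14141022158046454 lat 0.05176262346995243
rect [ 470.8 -129.3] [152.2  49.7] yaw -42.7 pivot [ 497.9 -154.3] stand centre [ 549.4 -201.8] 1055
```

>>> jog_arm(series=[[0,0,-0.02,-0.01,-0.002,0,0],[0,0,0,-0.018,-0.002,0,0],[0,0,0,-0.018,-0.001,0,0],[0,0,0,-0.018,0,0,0],[0,0,0,-0.015,0,0,0],[0,0,0,-0.008,0,0,0],[0,0,0,0,0,0,0]])

```text
time_s: 20.55
tool_pos: [0.366, -0.0811, 0.0597]
tool_rot: [2.844, 1.326, -0.004]
ft_force: [-0.3, 1.0, 0.4]
finger_gap: 0.0429
```

```bash
python3 - <<'E'
from p import *
sl(.498,-.150,-43)
E
```

```text
t 20.55 pos [ 0.366  -0.0811  0.0597] yaw -40.0 zdir [-0.001 -0.004 -1.   ] F [-0.28  0.98  0.42] gap 0.0429 q [-0.28 -0.5   2.25 -0.    1.39  0.42]
s -0.14354871417942597 lat -0.039659139861552575
```

>>> jog_arm(series=[[0,0,0.02,-0.006,-0.001,0,0],[0,0,0,-0.007,0,0,0],[0,0,-0.02,-0.007,0.001,0,0],[0,0,-0.04,-0.007,0.002,0,0],[0,0,-0.05,-0.007,0.003,0,0],[0,0,-0.05,-0.007,0.003,0,0],[0,0,-0.05,-0.007,0.003,0,0],[0,0,-0.05,-0.007,0.003,0,0],[0,0,-0.05,-0.007,0.003,0,0],[0,0,-0.05,-0.007,0.003,0,0],[0,0,-0.05,-0.007,0.003,0,0],[0,0,-0.04,-0.006,0.002,0,0],[0,0,0,0,0,0,0]])

```text
time_s: 21.85
tool_pos: [0.344, -0.1639, 0.0597]
tool_rot: [-2.476, -1.932, 0.001]
ft_force: [-1.0, -0.0, 0.7]
finger_gap: 0.0431
```

```bash
python3 - <<'E'
from ly import *
f=robot.grab_frame('side');piv,yaw=lying(f);sl(*piv,yaw)
f=robot.grab_frame('top');piv,yaw=lying(f);sl(*piv,yaw)
E
```

```text
rect [ 464.6 -143.1] [152.4  49.4] yaw -16.9 pivot [ 499.7 -153.8] stand centre [ 566.7 -174.1] 1095
t 21.9 pos [ 0.344  -0.1636  0.0597] yaw -14.1 zdir [-0.001 -0.    -1.   ] F [-0.33  0.62 -0.64] gap 0.0424 q [-0.51 -0.48  2.24 -0.    1.39 -0.26]
s -0.14614460691964629 lat -0.054670122158224956
rect [ 464.3 -138.5] [149.2  50.1] yaw -17.1 pivot [ 499.7 -149.4] stand centre [ 566.6 -170. ] 813
t 21.95 pos [ 0.344  -0.1634  0.0597] yaw -14.2 zdir [-0.001 -0.    -1.   ] F [ 0.03  1.26 -0.82] gap 0.0428 q [-0.51 -0.49  2.24 -0.    1.39 -0.26]
s -0.14465441210797786 lat -0.05924354560235611
```

>>> jog_arm(series=[[0,0,-0.02,-0.006,0.002,0,0],[0,0,-0.045,-0.007,0.003,0,0],[0,0,-0.05,-0.008,0.003,0,0],[0,0,-0.05,-0.008,0.003,0,0],[0,0,-0.05,-0.008,0.003,0,0],[0,0,-0.05,-0.008,0.003,0,0],[0,0,-0.05,-0.008,0.003,0,0],[0,0,-0.05,-0.008,0.003,0,0],[0,0,-0.05,-0.008,0.003,0,0],[0,0,-0.04,-0.006,0.002,0,0],[0,0,0,0,0,0,0]])

```text
time_s: 23.05
tool_pos: [0.3693, -0.2368, 0.0596]
tool_rot: [-1.965, -2.448, -0.003]
ft_force: [-0.1, 0.9, -0.5]
finger_gap: 0.0426
```

```bash
python3 - <<'E'
from ly import *
f=robot.grab_frame('top');save(f,'top8.png');piv,yaw=lying(f);sl(*piv,yaw)
E
```

```text
rect [ 461.5 -155.9] [ 48.9 149.2] yaw 13.1 pivot [ 497.  -147.6] stand centre [ 565.1 -131.8] 806
t 23.1 pos [ 0.3691 -0.2365  0.0595] yaw 12.4 zdir [-0.001  0.003 -1.   ] F [ 0.44 -0.75  0.64] gap 0.0431 q [-0.63 -0.32  2.13  0.    1.34 -0.85]
s -0.1446527871589371 lat -0.05761767595282842
```

View pics/top8.png

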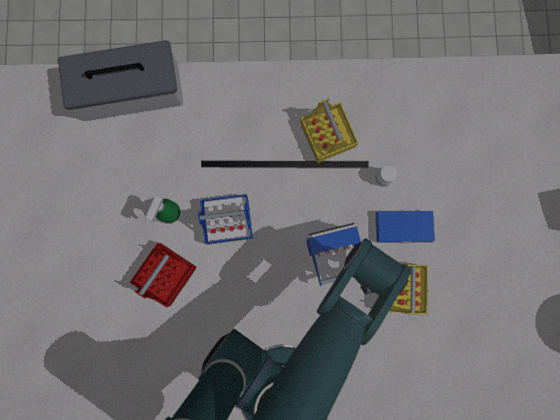

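>>> jog_arm(series=[[0,0,0,0.01,-0.001,0,0],[0,0,0,0.014,-0.001,0,0],[0,0,0,0.014,-0.001,0,0],[0,0,0,0.01,0,0,0],[0,0,-0.01,0.004,0,0,-0.2],[0,0,0,0,0,0,-0.42],[0,0,0,0,0,0,-0.42]])

```text
time_s: 23.8
tool_pos: [0.3532, -0.1798, 0.0598]
tool_rot: [-1.957, -2.456, -0.004]
ft_force: [0.4, 0.8, -0.2]
finger_gap: 0.0251
```

```bash
python3 - <<'E'
from p import *
sl(.497,-.1485,13.)
E
```

```text
t 23.8 pos [ 0.3532 -0.1798  0.0598] yaw 12.9 zdir [ 0.     0.003 -1.   ] F [ 0.37  0.8  -0.24] gap 0.0251 q [-0.54 -0.44  2.21  0.    1.37 -0.76]
s -0.14714159978061642 lat 0.0018685768479097618
```

>>> jog_arm(series=[[0,0,0,0,0.003,-0.007,-0.42],[0,0,0,0,0.005,-0.01,-0.42],[0,0,0,0,0.006,-0.009,-0.42],[0,0,0,0,0.006,-0.009,-0.42],[0,0,0,0,0.005,-0.006,-0.42],[0,0,0,0,0.002,-0.002,-0.42],[0,0,0,0,0,0,-0.42]])

```text
time_s: 24.5
tool_pos: [0.3822, -0.1748, 0.108]
tool_rot: [-1.958, -2.453, -0.002]
ft_force: [0.1, -0.5, -0.7]
finger_gap: 0.0248
```

```bash
python3 - <<'E'
from p import *
sl(.497,-.1485,13.)
f=robot.grab_frame('side');save(f,'side9.png')
E
```

```text
t 24.5 pos [ 0.3822 -0.1748  0.108 ] yaw 12.8 zdir [-0.001  0.002 -1.   ] F [ 0.1  -0.55 -0.73] gap 0.0248 q [-0.49 -0.41  2.11  0.    1.44 -0.71]
s -0.11781200233878862 lat 0.0001882215140817984
```

View pics/side9.png

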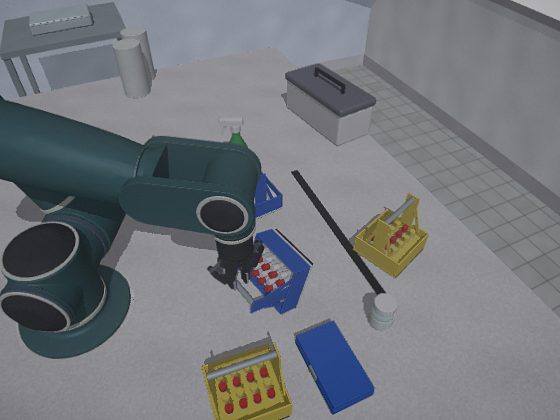

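>>> jog_arm(series=[[0,0,0,0,0.005,0,-0.42],[0,0,0,0,0.008,-0.002,-0.42],[0,0,0,0,0.01,-0.004,-0.42],[0,0,0,0,0.01,-0.004,-0.42],[0,0,0,0,0.011,-0.004,-0.42],[0,0,0,0,0.011,-0.003,-0.42],[0,0,0,0,0.011,-0.003,-0.42],[0,0,0,0,0.011,-0.002,-0.42],[0,0,0,0,0.01,-0.001,-0.42],[0,0,0,0,0.007,0,-0.42],[0,0,0,0,0.003,0,-0.42],[0,0,0,0,0,0,-0.42]])

```text
time_s: 25.75
tool_pos: [0.4857, -0.1511, 0.1318]
tool_rot: [-1.958, -2.454, -0.002]
ft_force: [1.6, 0.2, 1.2]
finger_gap: 0.0248
```

```bash
python3 - <<'E'
from p import *
sl(.497,-.1485,13.)
E
```

```text
t 25.75 pos [ 0.4857 -0.1511  0.1318] yaw 12.8 zdir [-0.001  0.003 -1.   ] F [1.61 0.24 1.19] gap 0.0248 q [-0.35 -0.21  1.92  0.    1.44 -0.58]
s -0.011616290298919337 lat 9.834529470306362e-06
```

>>> jog_arm(series=[[0,0,0,0,0.006,-0.003,-0.42],[0,0,0,0,0.009,-0.002,-0.42],[0,0,0,0,0.009,0,-0.42],[0,0,0,0,0.009,0,-0.42],[0,0,0,0,0.009,0.001,-0.42],[0,0,0,0,0.008,0.001,-0.42],[0,0,0,0,0.007,0.001,-0.42],[0,0,0,0,0.006,0.001,-0.42],[0,0,0,0,0.004,0,-0.42],[0,0,0,0,0.003,0,-0.42],[0,0,0,0,0.001,0,-0.42],[0,0,0,0,0,0,-0.42]])

```text
time_s: 26.95
tool_pos: [0.5603, -0.1339, 0.1314]
tool_rot: [-1.957, -2.452, -0.001]
ft_force: [1.8, 0.6, -2.4]
finger_gap: 0.025
```

```bash
python3 - <<'E'
from p import *
sl(.497,-.1485,13.)
E
```

```text
t 26.95 pos [ 0.5603 -0.1339  0.1314] yaw 12.8 zdir [-0.003  0.003 -1.   ] F [ 1.79  0.62 -2.45] gap 0.025 q [-0.28 -0.05  1.78  0.    1.42 -0.5 ]
s 0.06498583509384953 lat -6.426944746120118e-05
```

>>> jog_arm(series=[[0,0,0,0,0.003,0,-0.42],[0,0,0,0,0.002,0,-0.42],[0,0,0,0,0,0,-0.42],[0,0,0,0,0,0,-0.3],[0,0,0,0,0,0,-0.2],[0,0,0,0,0,-0.008,-0.1],[0,0,0,0,0,-0.02,0],[0,0,0,0,0,-0.03,0.5],[0,0,0,0,0,-0.03,1],[0,0,0,0,0,-0.018,1],[0,0,0,0,0,0,1]])

```text
time_s: 28.05
tool_pos: [0.5645, -0.1335, 0.2443]
tool_rot: [-1.958, -2.451, 0.0]
ft_force: [-0.5, -0.1, -0.3]
finger_gap: 0.0852
```

```bash
python3 - <<'E'
from p import *
from m import *
state()
f=robot.grab_frame('side');save(f,'side10.png');measure(f)
f=robot.grab_frame('top');measure(f)
E
```

```text
t 28.05 pos [ 0.5645 -0.1335  0.2443] yaw 12.8 zdir [-0.004  0.003 -1.   ] F [-0.51 -0.1  -0.32] gap 0.0852 q [-0.28 -0.09  1.63  0.    1.61 -0.5 ]
L wall rect [542.9 172.6] [140.3 155. ] 6.0 439
L bar [543.  172.2] [ 35.2 145.1] 6.6 dir yaw(deg from y) 7.1 z [0.148 0.157 0.162] 258
R wall rect [ 568.1 -137.1] [143.2 151.4] 12.6 630
R bar [ 568.3 -136.2] [ 36.3 143.9] 13.5 dir yaw(deg from y) 13.8 z [0.148 0.157 0.162] 399
tape ((714.7440185546875, -43.5162353515625), (405.3252258300781, 263.6253662109375), 60.660804748535156) 850
L wall rect [542.9 176.7] [140.5 150.2] 6.3 244
L bar [542.3 176.2] [ 34.4 141.6] 6.8 dir yaw(deg from y) 6.5 z [0.149 0.155 0.16 ] 247
R wall rect [ 551.6 -126.7] [190.5  98.2] 67.1 104
R bar [560.7 -96.6] [17.8 74.3] 0.8 dir yaw(deg from y) 1.7 z [0.148 0.153 0.159] 64
tape ((730.0999145507812, -12.60308837890625), (557.2655029296875, 21.739727020263672), 88.65312194824219) 655
```

View pics/side10.png

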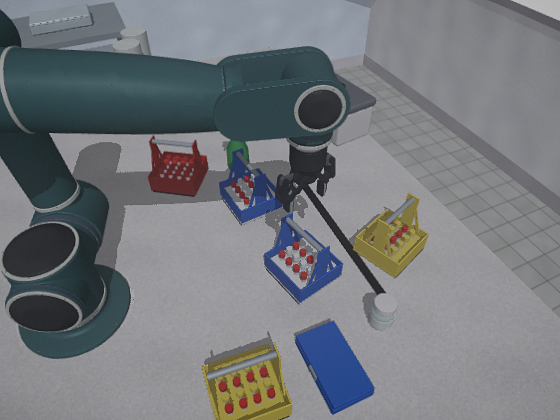

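```bash
python3 - <<'E'
from p import *
p,R=plan([((.415,.170,.22),88.6,14,1)])
E
```

```text
t 28.15 pos [ 0.5639 -0.1333  0.2412] yaw 12.8 zdir [-0.007  0.004 -1.   ] F [ 0.94 -0.26 -0.26] gap 0.0855 q [-0.28 -0.09  1.63  0.    1.61 -0.5 ]
[-0,-0.001,-0.095,0.023,-0.006,0.002,1],
[-0,-0.001,-0.095,0.024,-0.003,0.002,1],
[-0,-0.001,-0.094,0.024,-0.001,0.002,1],
[-0,-0.001,-0.095,0.024,0.001,0.002,1],
[-0,-0,-0.094,0.024,0.004,0.001,1],
[-0,-0.001,-0.095,0.023,0.006,0.001,1],
[-0,-0.001,-0.094,0.023,0.008,0.002,1],
[-0,-0,-0.095,0.022,0.01,0.001,1],
[-0,-0.001,-0.094,0.021,0.012,0.001,1],
[-0.001,-0.001,-0.095,0.02,0.014,0.002,1],
[-0,-0,-0.094,0.018,0.016,0.001,1],
[-0.001,-0.001,-0.095,0.017,0.017,0.002,1],
[-0,-0,-0.094,0.015,0.019,0.001,1],
[-0.001,-0.001,-0.095,0.013,0.02,0.002,1],
end [0.4152443  0.16960798 0.21983954] 14
```

>>> jog_arm(series=[[0,-0.001,-0.06,0.015,-0.004,0,1],[0,-0.001,-0.095,0.024,-0.003,0,1],[0,-0.001,-0.095,0.024,-0.001,0,1],[0,-0.001,-0.095,0.024,0.001,0,1],[0,0,-0.095,0.024,0.004,0,1],[0,-0.001,-0.095,0.023,0.006,0,1],[0,-0.001,-0.095,0.023,0.008,0,1],[0,0,-0.095,0.022,0.01,0,1],[0,-0.001,-0.095,0.021,0.012,0,1],[0,-0.001,-0.095,0.02,0.014,0,1],[0,0,-0.095,0.018,0.016,0,1],[0,-0.001,-0.095,0.016,0.016,0,1],[0,0,-0.08,0.012,0.014,0,1],[0,0,-0.06,0.006,0.01,0,1],[0,0,0,0,0,0,1]])

```text
time_s: 29.65
tool_pos: [0.4184, 0.1558, 0.2197]
tool_rot: [-0.082, -3.11, 0.007]
ft_force: [-0.5, -0.0, -0.1]
finger_gap: 0.0853
```

```bash
python3 - <<'E'
from p import *
p,R=plan([((.415,.170,.16),88.6,4,1),((.415,.170,.025),88.6,8,1)])
E
```

```text
t 29.65 pos [0.4184 0.1558 0.2197] yaw 87.0 zdir [-0.031 -0.003 -1.   ] F [-0.5  -0.05 -0.06] gap 0.0853 q [ 0.3  -0.38  1.91  0.01  1.64 -1.22]
[-0.001,-0.008,-0.007,0.001,0.004,0.015,1],
[-0.001,-0.007,-0.007,0.001,0.003,0.015,1],
[-0.001,-0.008,-0.007,0,0.004,0.015,1],
[-0.002,-0.007,-0.008,0.001,0.003,0.015,1],
[0,-0,0,-0,0,0.017,1],
[0,-0,0,-0,0,0.017,1],
[0,-0,0,-0,0,0.017,1],
[0,-0,0,-0,0,0.017,1],
[0,-0,0,-0,0,0.017,1],
[0,-0,0,-0,0,0.017,1],
[0,-0,0,-0,0,0.016,1],
[0,-0,0,-0,0,0.017,1],
end [0.4148218  0.16985806 0.02472561] 12
```

>>> jog_arm(series=[[-0.001,-0.009,-0.008,0.001,0.004,0.01,1],[-0.001,-0.008,-0.008,0.001,0.004,0.016,1],[-0.001,-0.008,-0.007,0.001,0.004,0.017,1],[-0.002,-0.007,-0.006,0,0.003,0.017,1],[0,0,0,0,0,0.017,1],[0,0,0,0,0,0.017,1],[0,0,0,0,0,0.017,1],[0,0,0,0,0,0.017,1],[0,0,0,0,0,0.017,1],[0,0,0,0,0,0.014,1],[0,0,0,0,0,0.01,1],[0,0,0,0,0,0.005,1],[0,0,0,0,0,0,1]])

```text
time_s: 30.95
tool_pos: [0.4121, 0.1642, 0.0237]
tool_rot: [-0.075, -3.136, 0.008]
ft_force: [0.8, -0.3, 0.2]
finger_gap: 0.085
```

```bash
python3 - <<'E'
from p import *
state()
f=robot.grab_frame('side');save(f,'side11.png')
E
```

```text
t 30.95 pos [0.4121 0.1642 0.0237] yaw 87.3 zdir [-0.005 -0.005 -1.   ] F [ 0.8  -0.31  0.25] gap 0.085 q [ 0.32 -0.27  2.15 -0.    1.26 -1.2 ]
```

View pics/side11.png

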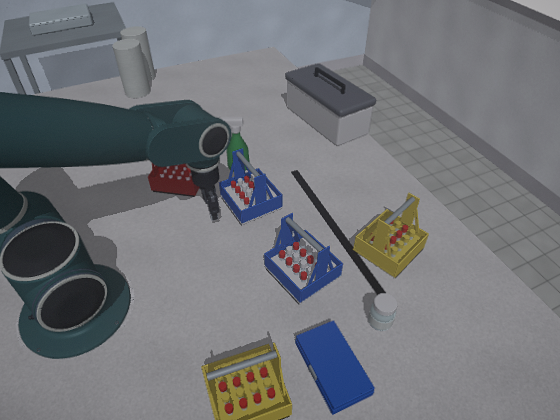

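>>> jog_arm(series=[[0.003,0.002,-0.012,-0.007,0.003,0,1],[0.002,0.002,-0.01,-0.01,0.003,0,1],[0,0,0,-0.01,0,0,1],[0,0,0,-0.008,0,0,1],[0,0,0,-0.006,0,0,1],[0,0,0,-0.006,0,0,1],[0,0,0,-0.006,0,0,1],[0,0,0,-0.006,0,0,1],[0,0,0,-0.006,0,0,1],[0,0,0,0,0,0,1]])

```text
time_s: 32.0
tool_pos: [0.483, 0.1708, 0.026]
tool_rot: [-0.035, -3.129, 0.01]
ft_force: [0.4, 0.1, 0.4]
finger_gap: 0.0856
```

```bash
python3 - <<'E'
from p import *
from m import *
state()
f=robot.grab_frame('side');measure(f)
f=robot.grab_frame('top');save(f,'top12.png');measure(f)
E
```

```text
t 32.0 pos [0.483  0.1708 0.026 ] yaw 88.7 zdir [-0.013 -0.006 -1.   ] F [0.41 0.08 0.43] gap 0.0856 q [ 0.29 -0.1   2.   -0.    1.25 -1.26]
L wall rect [566.  165.2] [154.7 139.6] 89.4 387
L bar [515.6 167.3] [146.4 135.9] 88.9 dir yaw(deg from y) -3.5 z [0.148 0.157 0.163] 333
R wall rect [ 567.9 -137.3] [141.9 151. ] 12.7 629
R bar [ 568.2 -136.2] [ 36.7 143.8] 13.3 dir yaw(deg from y) 13.9 z [0.149 0.157 0.162] 398
tape ((623.0211181640625, -8.4237060546875), (538.3290405273438, 237.2895050048828), 88.34208679199219) 961
L wall rect [566.8 168.9] [148.  137.6] 89.8 152
L bar [564.9 168.6] [ 33.1 140.1] 0.2 dir yaw(deg from y) 0.6 z [0.149 0.155 0.161] 162
R wall rect [ 567.2 -131.4] [140.2 149.2] 12.8 222
R bar [ 567.8 -131.7] [ 35.2 141.7] 13.6 dir yaw(deg from y) 13.2 z [0.149 0.154 0.161] 242
tape ((729.9759521484375, -12.99285888671875), (555.5545043945312, 21.761295318603516), 88.55052185058594) 941
```

View pics/top12.png

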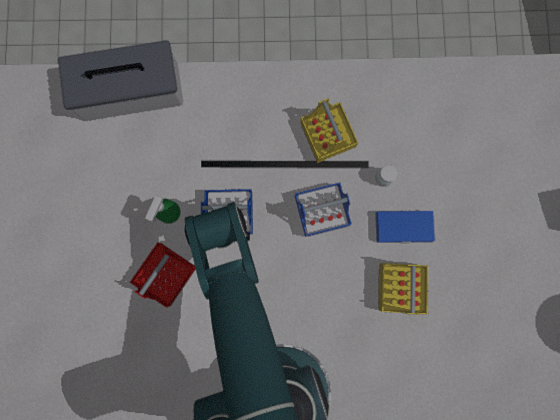

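>>> jog_arm(series=[[-0.003,0.006,0,-0.004,0,0,1],[-0.003,0.005,0,-0.006,0,0,1],[0,0,0,-0.007,0,0,1],[0,0,0,-0.007,0,0,1],[0,0,0,-0.007,0,0,1],[0,0,0,-0.007,0,0,1],[0,0,0,-0.007,0,0,1],[0,0,0,-0.007,0,0,1],[0,0,0,-0.007,0,0,1],[0,0,0,-0.007,0,0,1],[0,0,0,-0.007,0,0,1],[0,0,0,-0.006,0,0,1],[0,0,0,-0.004,0,0,1],[0,0,0,-0.002,0,0,1],[0,0,0,0,0,0,1]])

```text
time_s: 33.6
tool_pos: [0.5612, 0.1694, 0.026]
tool_rot: [-0.034, -3.089, -0.002]
ft_force: [-2.0, 0.8, 1.2]
finger_gap: 0.0849
```

```bash
python3 - <<'E'
from p import *
from m import *
state()
f=robot.grab_frame('top');save(f,'top13.png');measure(f)
E
```

```text
t 33.6 pos [0.5612 0.1694 0.026 ] yaw 88.7 zdir [-0.052  0.002 -0.999] F [-2.01  0.84  1.15] gap 0.0849 q [ 0.24  0.09  1.82  0.01  1.29 -1.31]
L wall rect [643.  165.6] [148.9 139.7] 88.9 182
L bar [595.7 167.7] [141.6 128.8] 88.1 dir yaw(deg from y) 63.0 z [0.149 0.157 0.164] 44
R wall rect [ 567.3 -131.4] [140.5 149.3] 12.9 218
R bar [ 567.8 -131.8] [ 35.8 141.8] 13.6 dir yaw(deg from y) 13.1 z [0.149 0.154 0.16 ] 238
tape ((654.7056884765625, -11.335662841796875), (555.7730712890625, 174.0279083251953), 89.12397766113281) 848
```

>>> jog_arm(series=[[0,-0.025,0,-0.003,0,0,1],[0,-0.025,0,-0.004,0,0,1],[0,0,0,-0.004,0,0,1],[0,0,0,-0.004,0,0,1],[0,0,0,-0.003,0,0,1],[0,0,0,0,0,0,1]])

```text
time_s: 34.25
tool_pos: [0.577, 0.1689, 0.0254]
tool_rot: [-0.034, -3.135, -0.0]
ft_force: [0.3, 0.2, -0.9]
finger_gap: 0.0854
```

```bash
python3 - <<'E'
from p import *
from m import *
state()
f=robot.grab_frame('top');save(f,'top14.png');measure(f)
E
```

```text
t 34.25 pos [0.577  0.1689 0.0254] yaw 88.8 zdir [-0.006  0.    -1.   ] F [ 0.33  0.22 -0.87] gap 0.0854 q [ 0.24  0.09  1.81  0.    1.24 -1.31]
L wall rect [652.6 164.3] [133.2 148.9] 0.6 92
L bar [607.8 166. ] [140.7 133.5] 88.8 dir yaw(deg from y) -2.6 z [0.15  0.156 0.163] 96
R wall rect [ 567.3 -131.6] [140.3 149.2] 13.0 215
R bar [ 567.2 -132. ] [ 36.6 142.1] 12.8 dir yaw(deg from y) 13.3 z [0.148 0.154 0.162] 241
tape ((730.2800903320312, -12.6689453125), (555.7327270507812, 22.447368621826172), 88.35515594482422) 655
```

>>> jog_arm(series=[[0,0,0,0.008,0,0,1],[0,0,0,0.015,0,0,1],[0,0,0,0.02,0,0,1],[0,0,0,0.02,0,0,1],[0,0,0,0.01,0,0,1],[0,0,0,0,0,0,1]])

```text
time_s: 34.9
tool_pos: [0.5002, 0.17, 0.0249]
tool_rot: [-0.035, -3.137, -0.0]
ft_force: [0.3, -0.5, 0.2]
finger_gap: 0.0853
```

```bash
sed -i 's/P\[...,0\]<0.72/P[...,0]<0.76/' m.py; python3 - <<'E'
from p import *
from m import *
state()
f=robot.grab_frame('side');save(f,'side15.png');measure(f)
f=robot.grab_frame('top');save(f,'top15.png');measure(f)
E
```

```text
t 34.9 pos [0.5002 0.17   0.0249] yaw 88.7 zdir [-0.004  0.    -1.   ] F [ 0.27 -0.54  0.16] gap 0.0853 q [ 0.28 -0.06  1.97  0.    1.24 -1.27]
L wall rect [658.3 161.5] [154.7 140.4] 88.9 480
L bar [570.  164.7] [146.1 211.8] 87.9 dir yaw(deg from y) -79.9 z [0.148 0.157 0.164] 329
R wall rect [ 567.3 -136.5] [140.9 152.4] 13.4 625
R bar [ 647.2 -128.5] [214.3 146.9] 5.1 dir yaw(deg from y) 17.4 z [0.148 0.156 0.162] 430
tape ((661.2943115234375, -40.22760009765625), (430.8765563964844, 257.4053649902344), 75.62210845947266) 769
L wall rect [656.7 166.2] [150.3 139.1] 88.6 201
L bar [656.7 165.6] [141.4  34.9] 88.7 dir yaw(deg from y) -1.0 z [0.148 0.154 0.16 ] 260
R wall rect [ 567.5 -131.8] [140.6 150.2] 12.7 222
R bar [ 647.2 -126.4] [218.3 143.6] 3.6 dir yaw(deg from y) 15.1 z [0.148 0.154 0.16 ] 258
tape ((729.8619995117188, -13.25518798828125), (556.8038940429688, 21.55425262451172), 88.54388427734375) 658
```

View pics/top15.png

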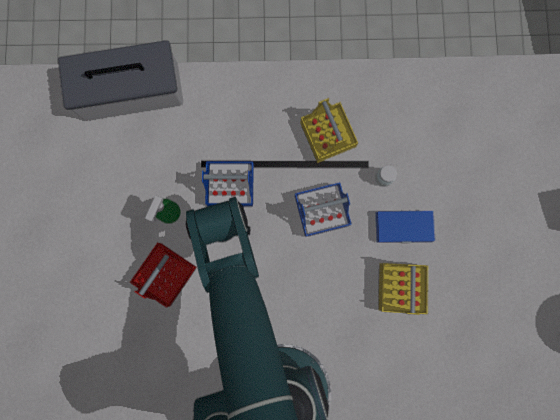

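View pics/side15.png

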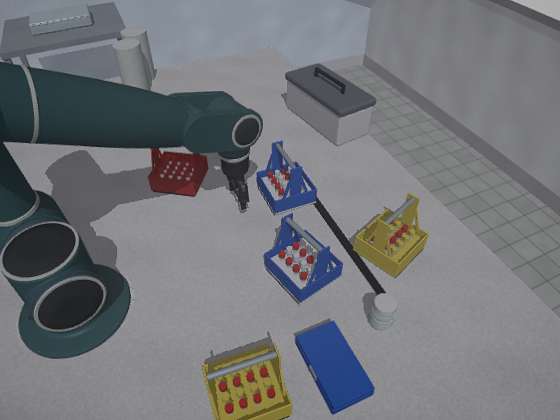

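The left carrier's far edge now lies on the tape: its centre is at x ≈ -0.0775 m in the tape frame (limits -0.09 to -0.05) and about 0.2° from square. I'm raising the arm clear and taking final checks.

>>> jog_arm(series=[[0,0,0,0.004,0,-0.01,1],[0,0,0,0.004,0,-0.02,1],[0,0,0,0,0,-0.03,1],[0,0,0,0,0,-0.03,1],[0,0,0,0,0,-0.03,1],[0,0,0,0,0,-0.03,1],[0,0,0,0,0,-0.02,1],[0,0,0,0,0,0,1],[0,0,0,0,0,0,1]])

```text
time_s: 35.9
tool_pos: [0.4963, 0.1696, 0.2071]
tool_rot: [-0.039, -3.14, -0.001]
ft_force: [-0.1, -0.1, -0.7]
finger_gap: 0.0855
```

```bash
python3 - <<'E'
from p import *
from m import *
state()
f=robot.grab_frame('top');save(f,'top16.png');measure(f)
P=cloud(f)
u=np.arange(560)[None,:];v=np.arange(420)[:,None]
for n,(a,b,cc,d) in dict(spray=(118,190,190,232),slide=(370,440,205,248),jar=(365,400,160,190)).items():
    k=(u>a)&(u<b)&(v>cc)&(v<d)&(P[...,2]>.02)&(P[...,2]<.25)
    k0=cloud(load('top0')); q=(u>a)&(u<b)&(v>cc)&(v<d)&(k0[...,2]>.02)&(k0[...,2]<.25)
    print(n,P[k].mean(0).round(4),k0[q].mean(0).round(4))
robot.close_job()
E
```

```text
t 35.9 pos [0.4963 0.1696 0.2071] yaw 88.6 zdir [-0.002  0.    -1.   ] F [-0.14 -0.12 -0.68] gap 0.0855 q [ 0.28 -0.21  1.79  0.    1.56 -1.27]
L wall rect [656.7 165.5] [148.9 139.3] 89.0 175
L bar [657.  165.5] [141.4  35.4] 88.8 dir yaw(deg from y) -1.2 z [0.148 0.154 0.16 ] 263
R wall rect [ 567.5 -131.6] [140.6 149.4] 13.2 213
R bar [ 646.8 -125.8] [216.5 143.7] 4.0 dir yaw(deg from y) 12.5 z [0.148 0.155 0.161] 256
tape ((730.0067749023438, -12.934326171875), (555.330810546875, 21.825708389282227), 88.53228759765625) 655
spray [0.5617 0.3653 0.1422] [0.5629 0.359  0.123 ]
slide [ 0.5085 -0.397   0.036 ] [ 0.5085 -0.3971  0.036 ]
jar [ 0.6687 -0.3356  0.0675] [ 0.6688 -0.3356  0.0672]
the job is handed in; nothing more can be done
```

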